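# Weigh the red drive on the spring scale

## Robot

A 6-joint arm with a two-finger parallel gripper is mounted at the origin on the work surface. World frame = base frame: x ahead of the robot, y to its left, z up, the work surface at z = 0. Lengths are in m, angles in rad, forces in N, time in s.
With the tool pointing down it reaches from about 0.3 to 1 m from the base axis. Payload 5.1 kg.
Tool frame: the origin (TCP) lies midway between the tips of the shut fingers; the grasp point (between the pads) lies 19 mm behind it; z points along the fingers, y is the line along which they close (so a half turn about z gives the same grasp; the last joint's range is limited). The gripper opens to 95 mm and grips with 3 to 60 N. Pads are 20 mm wide; open, the fingers measure 119 mm over their backs; the gripper's body (75 mm by 180 mm) begins 59 mm behind the grasp point.
Start: joints at [-1.234, 0.124, 1.65, -0, 1.367, -0.083], TCP at [0.265, -0.594, 0.215] pointing down, gripper open.
Joint ranges: [-2.61, 2.61], [-1.02, 2.33], [0.03, 2.71], [-1.35, 4.49], [0.32, 2.68], [-2.91, 2.91]. Speed limits (rad/s): [2.57, 2.57, 3.14, 3.14, 3.14, 3.14].

## Interface

Orientations are given as [roll, pitch, yaw] about the fixed x, y, z axes, in that order (R = Rz(yaw) Ry(pitch) Rx(roll)).
In Python, from bench import ctrl gives the robot as it stands.
- The arm moves only by the tool play_rows, never from a script. Its argument "motion" is a list of rows, each a list of 4 numbers: the shift along the tool's x, y, z in mm, then the turn about the tool's z in degrees. A call has 1 to 20 rows; each row shifts and turns the commanded pose from where the row before left it, along the tool's axes as they then stand; what a row does not reach is not made up. A row lasts 1/12 s, in which the tool goes at most 41.7 mm and 7.16 degrees, less where a joint would pass 70% of its speed; a pose out of reach is approached as far as the arm can. A call with a gripper value outside its range is refused whole. "jaw" is the closure, from -1 (fully open) to 1 (shut), set as the call begins (left out, the last holds). The fingers move at their own pace and stop on an object; "force" is the grip in N (left out, the last holds). Time passes only in rows, so rows that do not move let the fingers close. It gives the time, the measured TCP pose, the force, the opening and the grip force at its end, in the units of the state.
- ctrl.observe(): the state, without advancing time (a new reading comes with each control period).
- ctrl.camera(name): name is "side" or "top"; returns the picture (480x640x3 uint8, red, green, blue); there is no depth.
- ctrl.camera_params(name): a dict with "fov_y" (degrees; the focal length in pixels is half the picture's height over the tangent of half this angle, whatever the lens; pixels are square), "cx", "cy" (the principal point, pixels), "dist" ([k1, k2, p1, p2, k3] as OpenCV has them; the pictures are not rectified), "origin" and "rotation" of the camera in the world. Camera axes: x right, y down, z forward; pixel columns grow to the right and rows downward; lengths in m; the calibration is good to about 2 mm. A picture is of the moment at which its call begins. camera_params takes no time and is no camera call.
- ctrl.finish_job(): hands the job in; it is judged then, once.
Trained networks look in the newest picture that a camera, given by its name, has taken for a name from the list of things; names that differ only in an ending like _2 or _b are one class to them, and where a whole thing is asked for, a point or a joint stands for the part that bears it (a point fixed in the world has none). Each returns a list of dicts, best first, with "p" (0 to 1); they miss things now and then, are a little off and sometimes report something else, mostly with a low value. They report only what shows in the picture. A call takes as long as a camera call. They do not tell look-alikes from the thing itself.
- ctrl.cut_out(label, camera): "pixels" (480x640 bool, what is visible of it).
- ctrl.place_of(label, camera): "centre" ([x, y, z] in m, in the coordinates of the camera as it stood for that picture, good to about 4 mm: a listed point, or the origin of a listed thing).
The state is a dict: "clock": time; "qpos": joint angles; "qd": joint speeds; "tau": joint torques, N m; "tool_pos": TCP position; "tool_rot": TCP orientation; "contact_force": force on the tool from outside, world axes, zero at the start; "ft_torque": the same for the moment, N m; "finger_gap": finger opening in m; "grip_force": force on a finger pad.
Only numpy, scipy, OpenCV 4.12 (cv2) and the standard library are available. Lean on these libraries where they do the work, as an engineer would, in place of code of your own. Each camera call takes 0.05 s, during which the arm holds its last target. There are 200 camera calls.

## Task

Take the red rubber-cased drive out of the slotted stand and hang it by its steel bail on the hook of the spring scale: lower it until the hook carries its weight before you let go, then back away and leave it hanging still so that the pointer can be read. Be gentle with the scale: never pull or push its hook down past 8 mm and do not let the drive drop or bounce on it. Leave the other things where they are.

Things in the scene. Friction and masses are not known exactly. Their poses are not given: they have to be found in the camera images.
- drive: Red rubber-cased drive, 20 (x) x 36 (y) x 80 mm tall (z), 130 to 200 g, upright in one of the stand's slots. Origin: centre of its underside. On top a pointed bail (inverted V on two legs) of 4 mm steel wire in its y-z plane: legs at y = +-13 mm up to z = 93 mm, wire centre at the peak z = 106 mm. Grip it across its 36 mm width, 8 to 20 mm below the body's top, the bail between the fingers.
- bail (a point): Inside of the bail's peak, 103 mm above the drive's underside on its middle line, where the hook must bear. Axes as the drive's. The clear opening below it is 23 mm high (z = 80 to 103 mm of the drive); the hook enters it along the drive's x axis.
- stand: Fixed black plastic stand, 114 (x) x 50 (y) x 38 mm tall. Origin: centre of its underside. Three slots 22 x 38 mm along its x axis, at x = -34, 0 and 34 mm, slot floor at z = 6 mm (32 mm deep). They hold the red drive, a 65 mm aluminium swivel flash drive and a 68 mm white-capped drive in any order, each drive's axes along the stand's.
- post: Fixed foot and column of the spring scale: grey foot plate 110 (x) x 130 (y) x 12 mm, steel column 18 mm thick, top at 242 mm. Origin: under the column's axis at the plate's bottom. A clamp head on the column (white face 52 mm wide, 66 mm tall, 33 mm in front of the axis) carries the hook, which points along the post's -x axis at y = 0.
- midrod (a point): A point of the post, 110 mm in front of the column axis and 160 mm above the post's origin; axes as the post's. The hook's level rod passes through it or up to 30 mm above or below: the clamp is set anew each time and its height is NOT reported. Find it by touch (e.g. lower the drive's underside lightly onto the rod), or look.
- hook (a joint): How far the hook is pulled down (m), 0 when empty, stop at 0.016. Spring 600 N per m from zero, lightly damped; the drive alone sinks it 2.1 to 3.3 mm; 0.008 (4.8 N) is overload. The hook: a level steel rod 6 mm thick, out to 129 mm in front of the column axis, then turned up to a tip at 135 mm, tip top 8 mm above the rod's centre line. Hang the bail on the level rod, 60 to 129 mm before the axis.
- swivel: Aluminium swivel flash drive 20 x 34 x 65 mm in another slot; leave it there. Origin: centre of its underside.
- capped: Grey drive with a white ceramic cap, 20 x 36 x 68 mm, in another slot; leave it there. Origin: centre of its underside.
- reader: Silver metal card reader 58 x 42 x 11 mm lying loose on the lining; leave it. Origin: centre of its underside.
- dongle: Green plastic adapter dongle 60 x 22 x 12 mm lying loose on the lining; leave it. Origin: centre of the green body's underside.
There are look-alikes about, which are no part of the job. What is meant by the drive is not blue or turquoise, and is the larger of those in its own colour.

How it is judged:
By the outcome, as a careful person would: the job done as asked, in the order asked, and still so for the second after the job is handed in, with the robot touching nothing.
It also fails if it takes over 64 s, if anything falls off the work surface, if the arm or the gripper's body presses on something with over 40 N, if the wrist force passes 120 N, or if a joint passes its speed limit or range.

## Working session

There is one attempt and no reset: what is moved stays moved. The work goes in short steps, Python scripts to look and compute and a tool call to move; the robot and the scene stay as the last step left them, time stands still between calls to the robot, and variables do not carry over. Pictures are saved under pics/ and viewed, at most 10 in all, crops included, and the job is handed in when it is done.

Besides the shell and the picture viewer there is one more tool, called after "Call:" by a JSON object that holds its "fn" and its "kwargs". play_rows: Moves the arm, as the interface text tells. Its arguments: {"type":"object","properties":{"motion":{"type":"array"},"jaw":{"type":"number"},"force":{"type":"number"}},"required":["motion"]}

```bash
mkdir -p pics
cat > h.py <<'E'
import numpy as np, cv2
from bench import ctrl
def cam(n):
    p=ctrl.camera_params(n); f=240/np.tan(np.radians(p['fov_y'])/2)
    K=np.array([[f,0,p['cx']],[0,f,p['cy']],[0,0,1]]); return p,K,np.array(p['dist'],float),np.array(p['origin']),np.array(p['rotation'])
def ray(n,uv):
    p,K,d,o,R=cam(n); q=cv2.undistortPoints(np.array([[uv]],float),K,d)[0,0]
    v=R@np.array([q[0],q[1],1]); return o,v
def atz(n,uv,z):
    o,v=ray(n,uv); return o+v*(z-o[2])/v[2]
def tri(uv1,uv2,n1='side',n2='top'):
    o1,v1=ray(n1,uv1);o2,v2=ray(n2,uv2)
    s=np.linalg.lstsq(np.c_[v1,-v2],o2-o1,rcond=None)[0]
    a,b=o1+s[0]*v1,o2+s[1]*v2; return (a+b)/2,np.linalg.norm(a-b)
def proj(n,P):
    p,K,d,o,R=cam(n); c=(np.atleast_2d(P)-o)@R
    return cv2.projectPoints(c,np.zeros(3),np.zeros(3),K,d)[0][:,0]
def w(n,c):
    p,K,d,o,R=cam(n); return o+R@np.array(c)
def shot(n,f): 
    i=ctrl.camera(n); cv2.imwrite('pics/'+f,i[:,:,::-1]); return i
E
python3 - <<'E'
from h import *
np.set_printoptions(precision=4,suppress=True)
for n in('side','top'):
    shot(n,n+'0.png'); p,K,d,o,R=cam(n); print(n,o,R.tolist(),K[0,0])
    for l in('drive','bail','stand','post','midrod','hook','swivel','capped','reader','dongle'):
        try:
            for r in ctrl.place_of(l,n)[:4]:
                c=w(n,r['centre']); print(l,round(r['p'],2),c,proj(n,c)[0])
        except Exception as e: print(l,e)
print(ctrl.observe())
E
```

```text
side [0.4565 0.4762 0.7272] [-2.4760355550620003, 0.0037612429465809782, -3.083542233239193] 456.0595965620993
drive OpenCV(4.12.0) /io/opencv/modules/calib3d/src/calibration_base.cpp:1490: error: (-215:Assertion failed) npoints >= 0 && (depth == CV_32F || depth == CV_64F) in function 'projectPoints'

bail OpenCV(4.12.0) /io/opencv/modules/calib3d/src/calibration_base.cpp:1490: error: (-215:Assertion failed) npoints >= 0 && (depth == CV_32F || depth == CV_64F) in function 'projectPoints'

stand OpenCV(4.12.0) /io/opencv/modules/calib3d/src/calibration_base.cpp:1490: error: (-215:Assertion failed) npoints >= 0 && (depth == CV_32F || depth == CV_64F) in function 'projectPoints'

post OpenCV(4.12.0) /io/opencv/modules/calib3d/src/calibration_base.cpp:1490: error: (-215:Assertion failed) npoints >= 0 && (depth == CV_32F || depth == CV_64F) in function 'projectPoints'

hook it knows: bail, capped, dongle, drive, midrod, post, reader, stand, swivel
swivel OpenCV(4.12.0) /io/opencv/modules/calib3d/src/calibration_base.cpp:1490: error: (-215:Assertion failed) npoints >= 0 && (depth == CV_32F
[... 2332 characters left out ...]
function 'projectPoints'

dongle OpenCV(4.12.0) /io/opencv/modules/calib3d/src/calibration_base.cpp:1490: error: (-215:Assertion failed) npoints >= 0 && (depth == CV_32F || depth == CV_64F) in function 'projectPoints'

{'clock': 1.0, 'qpos': array([-1.2336,  0.1238,  1.6503,  0.    ,  1.3675, -0.0826]), 'qd': array([ 0.0003,  0.0005, -0.0008,  0.0003,  0.0005,  0.0009]), 'tau': array([ -0.0021, -41.7599, -36.0243,   0.0773,   0.0429,  -0.    ]), 'tool_pos': array([ 0.2649, -0.5935,  0.2146]), 'tool_rot': array([-3.1416, -0.    ,  0.4198]), 'contact_force': array([-0.3994, -0.3044,  0.0722]), 'ft_torque': array([-0.0136,  0.0259,  0.0259]), 'grip_force': 0.0, 'finger_gap': 0.0952901602362647}
```

Camera rotation comes as roll-pitch-yaw, so I'll convert it.

```bash
sed -i "s/np.array(p\['rotation'\])$/Rotation.from_euler('xyz',p['rotation']).as_matrix()/; 1a from scipy.spatial.transform import Rotation" h.py
sed -i 's/    return cv2.projectPoints(c,/    return cv2.projectPoints(np.ascontiguousarray(c)[:,None],/' h.py
python3 - <<'E'
from h import *
np.set_printoptions(precision=4,suppress=True)
for n in('side','top'):
    for l in('drive','bail','stand','post','midrod','swivel','capped','reader','dongle'):
        for r in ctrl.place_of(l,n)[:4]:
            c=w(n,r['centre']); print(n,l,round(r['p'],2),c,proj(n,c)[0])
E
```

```text
side drive 0.77 [ 0.3055 -0.3008  0.0035] [407.1741 168.1763]
side drive 0.68 [ 0.2571 -0.254  -0.0023] [429.7813 185.4292]
side drive 0.64 [ 0.2919 -0.1982 -0.0025] [415.9287 203.355 ]
side drive 0.58 [ 0.5564 -0.2266  0.009 ] [294.8817 185.3305]
side bail 0.92 [ 0.2558 -0.2549  0.1057] [440.0298 148.0353]
side bail 0.84 [ 0.5564 -0.2222  0.1145] [292.1663 149.9097]
side bail 0.73 [ 0.2908 -0.1938  0.0702] [422.3615 180.8129]
side bail 0.68 [ 0.2991 -0.2973  0.0666] [414.3682 148.1482]
side stand 0.77 [ 0.5212 -0.2247  0.0024] [310.8291 188.6825]
side post 0.88 [0.6019 0.2907 0.0008] [234.3079 430.7933]
side post 0.54 [ 0.7014 -0.0665  0.0068] [215.3728 240.6469]
side post 0.26 [ 0.4877 -0.2306  0.011 ] [326.1924 184.5953]
side swivel 0.59 [ 0.5243 -0.2265  0.0095] [309.42   185.7852]
side capped 0.51 [ 0.4873 -0.2306  0.0131] [326.3842 183.919 ]
side reader 0.88 [0.435  0.011  0.0048] [347.776 280.253]
side reader 0.28 [ 0.5583 -0.2215  0.1147] [291.206  150.0617]
side dongle 0.64 [ 0.7046 -0.0675  0.0032] [214.1978 241.2782]
side dongle 0.51 [ 0.5227 -0.226   0.0106] [310.1368 185
[... 335 characters left out ...]
0.1931  0.0664] [407.3692 332.2862]
top bail 0.56 [ 0.2589 -0.2497  0.1016] [438.2536 350.265 ]
top bail 0.55 [ 0.3056 -0.2965  0.0689] [455.7925 326.1392]
top stand 0.76 [ 0.5259 -0.2267 -0.0005] [415.058  227.1117]
top post 0.84 [0.6066 0.2953 0.0013] [186.4622 190.422 ]
top midrod 0.67 [0.5747 0.1878 0.1654] [220.3254 189.0883]
top swivel 0.73 [ 0.5273 -0.2264  0.0074] [415.6238 226.0143]
top capped 0.78 [ 0.4868 -0.2297  0.0077] [417.4139 243.771 ]
top reader 0.78 [0.4396 0.0141 0.0008] [309.1416 264.4006]
top reader 0.63 [ 0.5281 -0.2301  0.0081] [417.2837 225.6573]
top dongle 0.6 [ 0.7046 -0.0686  0.0032] [345.8274 149.6144]
top dongle 0.23 [ 0.5577 -0.2209  0.1149] [423.4862 204.1439]
```

View pics/side0.png

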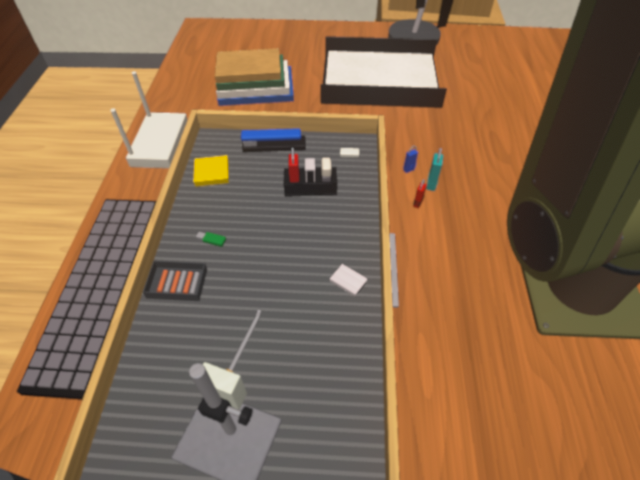

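View pics/top0.png

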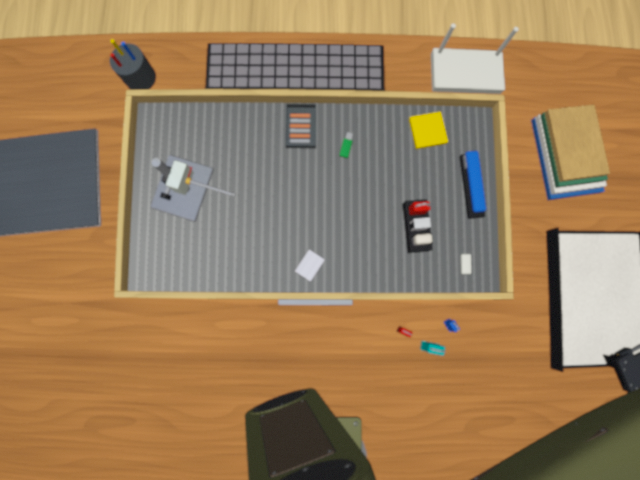

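Candidates for the drive: the large red one in the stand (side 293,165; top 419,207), a small red one (side 420,193; top 405,331), a turquoise one (side 435,170) and a blue one (side 411,160). The red one in the stand fits, being the larger of the two red ones and sitting in a slot. I'll confirm this in a crop and look at the rod at the same time.

Run:
```python
from h import *
s=cv2.imread('pics/side0.png');t=cv2.imread('pics/top0.png')
def c(i,x,y): return cv2.resize(i[y:y+75,x:x+100],(400,300),interpolation=cv2.INTER_CUBIC)
cv2.imwrite('pics/c1.png',np.vstack([np.hstack([c(s,260,135),c(t,375,185)]),np.hstack([c(s,190,300),c(t,145,150)])]))
np.set_printoptions(precision=4,suppress=True)
print(tri((259.5,311.5),(233,194.5)))
for n in('side','top'):
  for l in('drive','stand'):
    r=[q for q in ctrl.cut_out(l,n)]
    for q in r[:4]:
        m=q['pixels'].astype(np.uint8); print(n,l,q['p'],cv2.minAreaRect(cv2.findNonZero(m)))
```

```text
(array([0.5653, 0.165 , 0.1514]), np.float64(0.003082361929217518))
side drive 0.79 ((293.2677001953125, 166.01548767089844), (32.12867736816406, 10.510002136230469), 86.18592071533203)
side drive 0.73 ((435.0, 171.00001525878906), (11.435275077819824, 41.22922134399414), 13.495734214782715)
side drive 0.7 ((410.6486511230469, 160.1081085205078), (11.179131507873535, 23.015857696533203), 9.462322235107422)
side drive 0.65 ((419.70587158203125, 193.8235321044922), (8.894148826599121, 26.899377822875977), 12.52880859375)
side stand 0.78 ((310.5, 181.0), (28.0, 53.0), 90.0)
top drive 0.78 ((431.98651123046875, 348.0810546875), (24.988645553588867, 11.343530654907227), 9.462323188781738)
top drive 0.63 ((419.0, 207.5), (13.0, 20.0), 90.0)
top drive 0.47 ((451.50006103515625, 325.5000305175781), (13.86362075805664, 10.28591251373291), 63.43495178222656)
top stand 0.97 ((416.7655944824219, 225.24288940429688), (53.64057540893555, 26.020648956298828), 83.79655456542969)
```

View pics/c1.png

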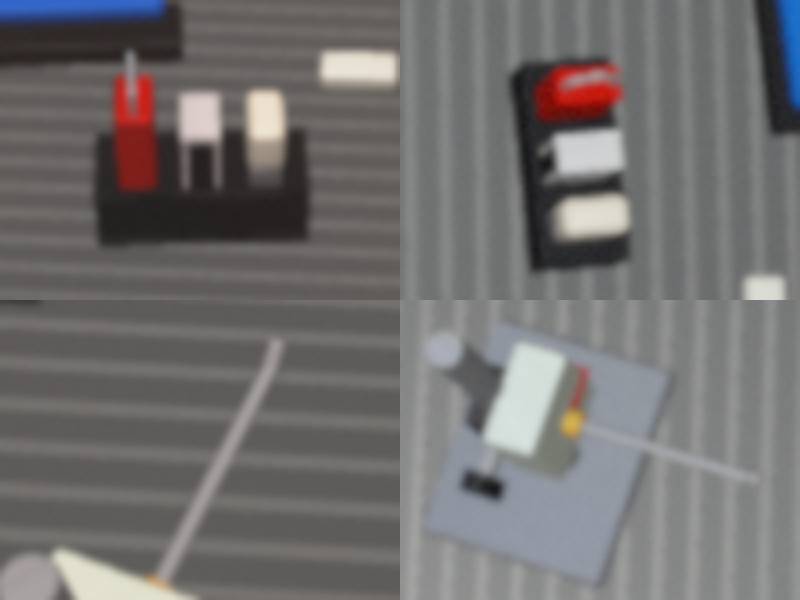

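The crop confirms it: red drive with bail in the stand's far slot. Side crop bail is at about (292,150), top at about (421,204). The hook tip is at side (259,311) and top (234,195). Next I'll work out the stand and post yaw.

Run:
```python
from h import *
np.set_printoptions(precision=4,suppress=True)
T=lambda x,y:(375+x/4-.4, 185+y/4-.4)
# stand left (+y) edge, top
a,b=atz('top',(403.6,203.5),.038),atz('top',(408.4,251.6),.038); d=a-b; print('standL',a,b,np.degrees(np.arctan2(d[1],d[0])),np.linalg.norm(d))
# side: front top edge corners crop(98,200),(308,195)-> 
a,b=atz('side',(260+98/4,135+241/4),.0),atz('side',(260+308/4,135+238/4),.0); d=a-b; print('standFrontBottom',a,b,np.degrees(np.arctan2(d[1],d[0])),np.linalg.norm(d))
# bail triang
print('bail top', tri((260+130/4,135+52/4),(375+590/4,185+76/4)))
# rod
U=lambda x,y:(145+x/4-.4,150+(y-300)/4-.4)
for z in(.14,.15,.16):
  a,b=atz('top',U(578,427),z),atz('top',U(755,479),z); d=a-b; print('rod',z,a,b,np.degrees(np.arctan2(d[1],d[0])),np.linalg.norm(d))
V=lambda x,y:(190+x/4-.4,300+(y-300)/4-.4)
print('tip',tri(V(277,343),U(755,479)),'base',tri(V(163,578),U(590,431)))
# plate edges
for q in((500,322),(672,375),(602,582),(428,528)): print(atz('top',U(*q),.012))
print('colTop',atz('top',U(444,348),.242))
```

```text
standL [ 0.5731 -0.1939  0.038 ] [ 0.4662 -0.2029  0.038 ] 4.792694635876391 0.10718212119024755
standFrontBottom [ 0.5775 -0.2041  0.    ] [ 0.4631 -0.2125  0.    ] 4.233605497294493 0.1147454600651696
bail top (array([ 0.6092, -0.5586, -0.1717]), np.float64(0.012387869634528783))
rod 0.14 [0.5968 0.0552 0.14  ] [ 0.571  -0.0335  0.14  ] 73.79640811893128 0.09230931851929738
rod 0.15 [0.5945 0.0547 0.15  ] [ 0.569 -0.033  0.15 ] 73.79640811893127 0.09137784938550914
rod 0.16 [0.5921 0.0543 0.16  ] [ 0.5669 -0.0326  0.16  ] 73.79640811893125 0.09044638025172089
tip (array([ 0.6443, -0.051 , -0.2418]), np.float64(0.010360315565097662)) base (array([ 0.7015,  0.0664, -0.3265]), np.float64(0.0007352484766135312))
[0.6873 0.1059 0.012 ]
[0.6571 0.0078 0.012 ]
[0.5379 0.0462 0.012 ]
[0.5679 0.1441 0.012 ]
colTop [0.6092 0.1117 0.242 ]
```

Run:
```python
from h import *
np.set_printoptions(precision=4,suppress=True)
U=lambda x,y:(145+(x-400)/4-.4,150+(y-300)/4-.4)
V=lambda x,y:(190+x/4-.4,300+(y-300)/4-.4)
print('bail top', tri((260+130/4-.4,135+52/4-.4),(375+190/4-.4,185+76/4-.4)))
for z in(.14,.15,.16):
  a,b=atz('top',U(578,427),z),atz('top',U(755,479),z); d=a-b; print('rod',z,a,b,np.degrees(np.arctan2(d[1],d[0])),np.linalg.norm(d))
print('tip',tri(V(277,343),U(755,479)),'base',tri(V(163,578),U(590,431)))
P=[atz('top',U(*q),.012) for q in((500,322),(672,375),(602,582),(428,528))]; print(np.array(P),np.mean(P,0))
f=lambda i,j:np.degrees(np.arctan2(*(P[i]-P[j])[1::-1])); print(f(0,1),f(3,2),f(3,0),f(2,1))
print('colTop',atz('top',U(444,348),.242))
```

```text
bail top (array([ 0.5559, -0.2153,  0.1267]), np.float64(0.0013033854660337027))
rod 0.14 [0.5957 0.256  0.14  ] [0.5696 0.1661 0.14  ] 73.76158288734 0.09367223157436452
rod 0.15 [0.5934 0.2535 0.15  ] [0.5675 0.1645 0.15  ] 73.76158288733996 0.09272700964223268
rod 0.16 [0.5911 0.2511 0.16  ] [0.5655 0.163  0.16  ] 73.76158288733996 0.09178178771010082
tip (array([0.5658, 0.164 , 0.1529]), np.float64(0.002193488614515367)) base (array([0.5925, 0.249 , 0.1432]), np.float64(0.0008302965272739736))
[[0.6866 0.3352 0.012 ]
 [0.6556 0.2349 0.012 ]
 [0.5366 0.2705 0.012 ]
 [0.5669 0.3709 0.012 ]] [0.6114 0.3028 0.012 ]
72.81518789122401 73.18940870118786 163.3874874499884 163.36319948415178
colTop [0.6088 0.2941 0.242 ]
```

Call:
{"fn": "play_rows", "kwargs": {"motion": [[0,0,0,6.2],[0,0,0,6.2],[0,0,0,6.15],[20,-21,0,0],[20,-21,0,0],[20,-21,0,0],[20,-21,0,0],[20,-21,0,0],[20,-21,0,0],[20,-21,0,0],[20,-21,0,0],[20,-21,0,0],[20,-21,0,0],[20,-21,0,0],[20,-21,0,0],[20,-21,0,0],[20,-21,0,0],[20,-21,0,0],[20,-21,0,0],[0,0,0,0]], "jaw": -1}}

```text
clock: 3.77
tool_pos: [0.5534, -0.2249, 0.2148]
tool_rot: [-3.14, -0.001, 0.1]
contact_force: [-0.3, 0.3, 0.3]
finger_gap: 0.0948
grip_force: 0.0
```

Call:
{"fn": "play_rows", "kwargs": {"motion": [[4,-3,20,0],[0,0,20,0],[0,0,20,0],[0,0,20,0],[0,0,15,0],[0,0,0,0]]}}

```text
clock: 4.27
tool_pos: [0.5521, -0.2243, 0.1154]
tool_rot: [-3.138, 0.006, 0.096]
contact_force: [-0.4, 0.7, -0.3]
finger_gap: 0.0947
grip_force: 0.0
```

Run:
```python
from h import *
s=shot('side','s1.png')[:,:,::-1];t=shot('top','t1.png')[:,:,::-1]
def c(i,x,y): return cv2.resize(i[y:y+100,x:x+66],(400,600),interpolation=cv2.INTER_CUBIC)
cv2.imwrite('pics/c2.png',np.hstack([c(s,260,110),c(t,390,160)]))
print(ctrl.observe()['tool_pos'])
```

```text
[ 0.55440191 -0.22530796  0.11940513]
```

View pics/c2.png

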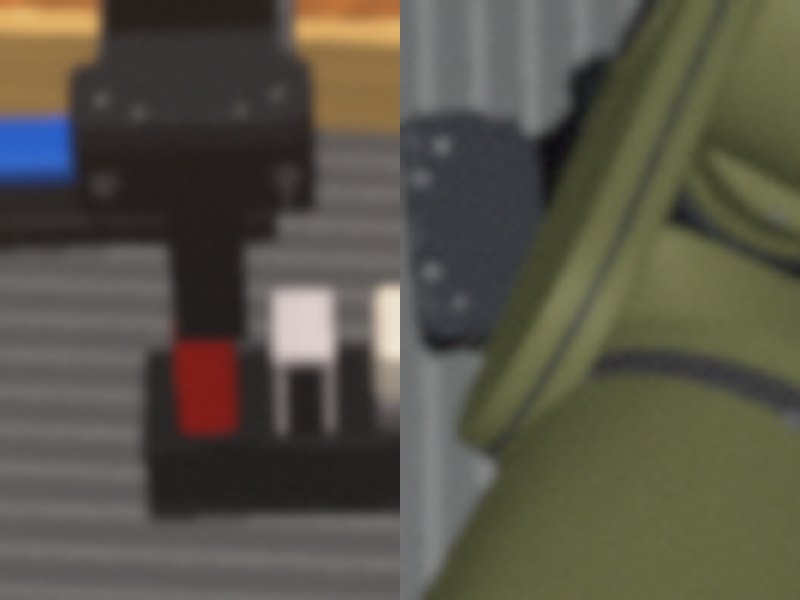

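Seen from the side, the near finger is in line with the red drive (side px about 294,150–175). I'll descend with a small correction.

Call:
{"fn": "play_rows", "kwargs": {"motion": [[3,-3,10,0],[0,0,15,0],[0,0,15,0],[0,0,15,0],[0,0,10,0],[0,0,0,0],[0,0,0,0],[0,0,0,0]]}}

```text
clock: 5.03
tool_pos: [0.5585, -0.2222, 0.056]
tool_rot: [3.14, -0.002, 0.096]
contact_force: [0.0, 0.2, 0.2]
finger_gap: 0.0949
grip_force: 0.0
```

Call:
{"fn": "play_rows", "kwargs": {"motion": [[0,0,2,0],[0,0,0,0],[0,0,0,0],[0,0,0,0],[0,0,0,0],[0,0,0,0],[0,0,0,0],[0,0,0,0],[0,0,0,0],[0,0,0,0],[0,0,0,0],[0,0,0,0]], "jaw": 1, "force": 15}}

```text
clock: 6.03
tool_pos: [0.5577, -0.2222, 0.0527]
tool_rot: [3.141, -0.0, 0.096]
contact_force: [-0.0, -1.8, -1.4]
finger_gap: 0.0369
grip_force: 14.9
```

Call:
{"fn": "play_rows", "kwargs": {"motion": [[0,0,0,0],[0,0,0,0],[0,0,-5,0],[0,0,-8,0],[0,0,-10,0],[0,0,-12,0],[0,0,-15,0],[0,0,-20,0],[0,0,-25,0],[0,0,-25,0],[0,0,-25,0],[0,0,-20,0],[0,0,-17,0],[0,0,0,0],[0,0,0,0],[0,0,0,0]], "force": 25}}

```text
clock: 7.37
tool_pos: [0.5569, -0.221, 0.2334]
tool_rot: [-3.14, 0.002, 0.096]
contact_force: [0.5, 0.7, -2.6]
finger_gap: 0.0359
grip_force: 25.0
```

Call:
{"fn": "play_rows", "kwargs": {"motion": [[0,0,0,-4],[0,0,0,-6],[0,0,0,-7],[0,0,0,-7],[0,0,0,-7],[0,0,0,-7],[0,0,0,-7],[0,0,0,-7],[0,0,0,-7],[0,0,0,-6],[0,0,0,-3.1],[0,0,0,0],[0,0,0,0]]}}

```text
clock: 8.45
tool_pos: [0.5568, -0.2212, 0.2326]
tool_rot: [-3.138, -0.001, 1.283]
contact_force: [-0.5, 0.5, -1.2]
finger_gap: 0.0359
grip_force: 25.0
```

Call:
{"fn": "play_rows", "kwargs": {"motion": [[10,-3,0,0],[20,-5,0,0],[25,-6,0,0],[25,-6,0,0],[25,-6,0,0],[25,-6,0,0],[25,-6,0,0],[25,-6,0,0],[25,-7,0,0],[25,-7,0,0],[25,-7,0,0],[25,-7,0,0],[25,-7,0,0],[25,-7,0,0],[20,-5,0,0],[20,-5,0,0],[15,-4,0,0],[7,0,0,0],[0,0,0,0],[0,0,0,0]]}}

```text
clock: 10.12
tool_pos: [0.572, 0.1825, 0.2343]
tool_rot: [-3.141, 0.001, 1.285]
contact_force: [0.1, 0.4, -1.2]
finger_gap: 0.0358
grip_force: 25.0
```

Call:
{"fn": "play_rows", "kwargs": {"motion": [[0,0,8,0],[0,0,10,0],[0,0,8,0],[0,0,3,0],[0,0,0,0],[0,0,0,0],[0,0,0,0]]}}

```text
clock: 10.7
tool_pos: [0.5726, 0.1824, 0.206]
tool_rot: [3.141, -0.0, 1.284]
contact_force: [-0.1, 0.1, -1.8]
finger_gap: 0.0358
grip_force: 25.0
```

```bash
cat > f.py <<'E'
from h import *
F=[];Z=[]
for i in range(6):
    ctrl.camera('side'); o=ctrl.observe(); F.append(o['contact_force']); Z.append(o['tool_pos'])
print(np.mean(F,0).round(2),np.std(F,0).round(2),np.mean(Z,0).round(4),np.array(o['tool_rot']).round(3),o['clock'])
E
python3 f.py
python3 - <<'E'
from h import *
s=shot('side','s2.png')[:,:,::-1];t=shot('top','t2.png')[:,:,::-1]
def c(i,x,y): return cv2.resize(i[y:y+100,x:x+66],(400,600),interpolation=cv2.INTER_CUBIC)
cv2.imwrite('pics/c3.png',np.hstack([c(s,225,260),c(t,190,150)]))
E
```

```text
[ 0.16 -0.05 -1.58] [0.63 0.41 0.52] [0.5726 0.1826 0.2062] [ 3.141 -0.     1.285] 11.0
```

View pics/c3.png

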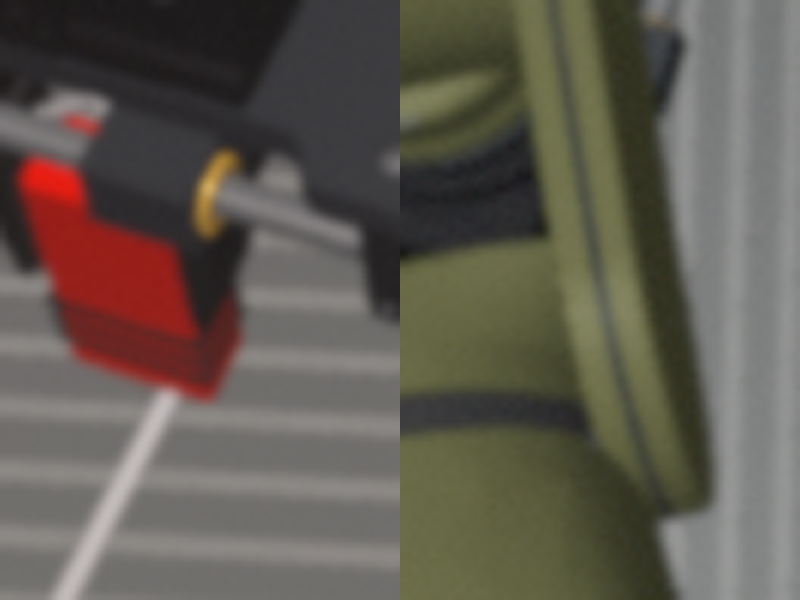

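The drive is held straight above the rod. The rod leaves under the drive's lower edge at side px (253,325). Now comparing the lateral offset of the drive and rod in the same picture.

Run:
```python
from h import *
np.set_printoptions(precision=4,suppress=True)
tcp=np.array([.5726,.1826,.2062]); g=1.285
ux=np.array([np.cos(g),np.sin(g),0]);uy=np.array([np.sin(g),-np.cos(g),0])
S=lambda x,y:(225+x/6.06-.4,260+y/6-.4)
for nm,px in(('cornerL',S(75,350)),('cornerR',S(215,402))):
    p=atz('side',px,tcp[2]-.0467); d=p-tcp; print(nm,px,'x,y off',d@ux*1e3,d@uy*1e3)
for z in(.141,.146,.151):
    for px in(S(170,400),S(118,497),S(67,597)):
        p=atz('side',px,z); d=p-tcp; print(z,'rod x,y off',d@ux*1e3,d@uy*1e3)
```

```text
cornerL (236.97623762376236, 317.93333333333334) x,y off 4.398967395045955 19.168342195872356
cornerR (260.0785478547855, 326.6) x,y off 5.696782754360598 -16.66033307039277
0.141 rod x,y off 0.8535336189983065 -0.7235586455469646
0.141 rod x,y off 27.44451806172113 0.0546367966129307
0.141 rod x,y off 53.43837822113655 0.2741513310655432
0.146 rod x,y off 2.9697731164641805 -2.3730501862966284
0.146 rod x,y off 29.333959079318507 -1.6014920893504916
0.146 rod x,y off 55.106113721107576 -1.3838498271647792
0.151 rod x,y off 5.086012613930032 -4.02254172704617
0.151 rod x,y off 31.223400096915935 -3.2576209753139285
0.151 rod x,y off 56.77384922107856 -3.0418509853952074
```

Call:
{"fn": "play_rows", "kwargs": {"motion": [[0,0,3,0],[0,0,3,0],[0,0,2,0],[0,0,0,0],[0,0,0,0]]}}

```text
clock: 11.52
tool_pos: [0.5721, 0.1825, 0.1972]
tool_rot: [-3.141, 0.0, 1.285]
contact_force: [0.0, -0.2, -1.6]
finger_gap: 0.0359
grip_force: 25.0
```

```bash
python3 f.py
```

```text
[-0.23 -0.13 -1.42] [0.28 0.43 0.35] [0.5724 0.1825 0.1977] [ 3.141 -0.     1.285] 11.8167
```

Call:
{"fn": "play_rows", "kwargs": {"motion": [[0,0,1,0],[0,0,1,0],[0,0,0,0]]}}

```text
clock: 12.07
tool_pos: [0.5721, 0.1825, 0.1953]
tool_rot: [-3.141, 0.0, 1.285]
contact_force: [-0.6, -0.1, -1.9]
finger_gap: 0.0361
grip_force: 25.0
```

```bash
python3 f.py
```

```text
[ 0.09  0.18 -1.83] [0.47 0.13 0.44] [0.5723 0.1825 0.1956] [ 3.142 -0.     1.285] 12.3667
```

Call:
{"fn": "play_rows", "kwargs": {"motion": [[0,0,1,0],[0,0,1,0],[0,0,0,0]]}}

```text
clock: 12.62
tool_pos: [0.5722, 0.1825, 0.1934]
tool_rot: [-3.141, 0.0, 1.285]
contact_force: [-0.5, -0.0, -2.2]
finger_gap: 0.0357
grip_force: 25.0
```

```bash
python3 f.py
```

```text
[-0.16  0.14 -1.91] [0.26 0.44 0.32] [0.5723 0.1825 0.1936] [ 3.142 -0.     1.285] 12.9167
```

Call:
{"fn": "play_rows", "kwargs": {"motion": [[0,0,1,0],[0,0,1,0],[0,0,0,0]]}}

```text
clock: 13.17
tool_pos: [0.5722, 0.1825, 0.1913]
tool_rot: [-3.141, 0.0, 1.285]
contact_force: [-0.1, -0.1, -2.4]
finger_gap: 0.0358
grip_force: 25.0
```

```bash
python3 f.py
```

```text
[-0.24  0.06 -1.66] [0.53 0.47 0.29] [0.5723 0.1825 0.1916] [ 3.142 -0.     1.285] 13.4667
```

Call:
{"fn": "play_rows", "kwargs": {"motion": [[0,0,1,0],[0,0,1,0],[0,0,0,0]]}}

```text
clock: 13.72
tool_pos: [0.5722, 0.1825, 0.1894]
tool_rot: [-3.141, 0.0, 1.285]
contact_force: [-0.3, 0.2, -1.9]
finger_gap: 0.036
grip_force: 25.0
```

```bash
python3 f.py
```

```text
[ 0.   -0.3  -1.52] [0.48 0.56 0.58] [0.5723 0.1825 0.1896] [3.142 0.    1.285] 14.0167
```

Call:
{"fn": "play_rows", "kwargs": {"motion": [[0,0,1,0],[0,0,1,0],[0,0,0,0]]}}

```text
clock: 14.27
tool_pos: [0.5724, 0.1825, 0.1877]
tool_rot: [3.141, -0.0, 1.285]
contact_force: [-0.9, 0.5, -0.9]
finger_gap: 0.0361
grip_force: 25.0
```

```bash
python3 f.py
```

```text
[ 0.15  0.3  -0.57] [0.57 0.53 0.31] [0.5724 0.1825 0.1878] [ 3.141 -0.     1.285] 14.5667
```

Contact at TCP z of about 0.1897 (+1.1 N, about 1.9 mm of sag), so the bail entry height is TCP z of about 0.099 and the hanging contact is at about 0.087. Raising, backing out past the tip, then lowering.

Call:
{"fn": "play_rows", "kwargs": {"motion": [[0,0,-3,0],[0,0,-7,0],[0,0,-10,0],[0,0,-5,0],[-10,0,0,0],[-15,0,0,0],[-15,0,0,0],[-12,0,0,0],[0,0,10,0],[0,0,20,0],[0,0,20,0],[0,0,20,0],[0,0,20,0],[0,0,15,0],[0,0,8,0],[0,0,0,0],[0,0,0,0],[0,0,0,0]]}}

```text
clock: 16.07
tool_pos: [0.5585, 0.1326, 0.1008]
tool_rot: [3.14, -0.001, 1.284]
contact_force: [0.5, -0.5, -1.8]
finger_gap: 0.0357
grip_force: 25.0
```

```bash
python3 f.py
python3 - <<'E'
from h import *
s=shot('side','s3.png')[:,:,::-1]
cv2.imwrite('pics/c4.png',cv2.resize(s[260:360,200:333],(798,600),interpolation=cv2.INTER_CUBIC))
E
```

```text
[ 0.01 -0.25 -1.51] [0.43 0.38 0.31] [0.5585 0.1327 0.1009] [ 3.140e+00 -1.000e-03  1.285e+00] 16.3667
```

View pics/c4.png

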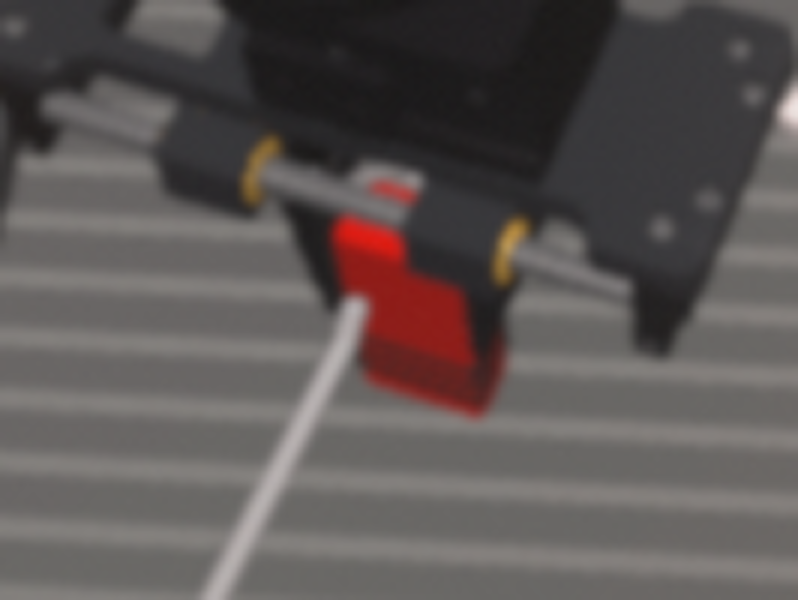

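Run:
```python
from h import *
np.set_printoptions(precision=2,suppress=True)
tcp=np.array([.5585,.1327,.1009]); g=1.285
ux=np.array([np.cos(g),np.sin(g),0]);uy=np.array([np.sin(g),-np.cos(g),0])
S=lambda x,y:(200+x/6-.4,260+y/6-.4)
b=tcp[2]-.0467
for nm,px,z in(('bL',S(370,380),b),('bR',S(485,416),b),('tL',S(336,230),b+.08),('tip',S(358,302),.146),('rod',S(215,592),.140),('rod2',S(290,440),.14)):
    d=atz('side',px,z)-tcp; print(nm,d@ux*1e3,d@uy*1e3)
A=lambda *p:tcp+ux*p[0]+uy*p[1]+[0,0,p[2]-.0467]
print((proj('side',[A(.01,.018,0),A(.01,-.018,0),A(.01,.018,.08),A(.01,-.018,.08),A(.0,0,.106)])-[200,260]+.4)*6)
```

```text
bL 5.710510990737257 16.614380955475795
bR 5.106395481457702 -17.140046390207036
tL 5.648655540199895 16.600934524274283
tip 27.91534066801269 -0.9316747033010873
rod 103.97921017743398 0.8800764186221616
rod2 63.975791931870155 0.9605501200078953
[[358.88 391.83]
 [480.92 432.53]
 [323.57 242.65]
 [456.68 285.52]
 [395.73 176.04]]
```

Drive centre and tip agree laterally to about 1 mm. Lowering 1.5 mm and sliding in to about 105 mm in front of the axis.

Call:
{"fn": "play_rows", "kwargs": {"motion": [[0,0,1.5,0],[3,0,0,0],[5,0,0,0],[5,0,0,0],[5,0,0,0],[5,0,0,0],[5,0,0,0],[5,0,0,0],[5,0,0,0],[5,0,0,0],[0,0,0,0]]}}

```text
clock: 17.33
tool_pos: [0.57, 0.1748, 0.0982]
tool_rot: [3.141, -0.0, 1.285]
contact_force: [-0.7, 0.2, -1.1]
finger_gap: 0.0364
grip_force: 25.0
```

Call:
{"fn": "play_rows", "kwargs": {"motion": [[4,0,0,0],[5,0,0,0],[4,0,0,0],[4,0,0,0],[2,0,0,0],[0,0,0,0],[0,0,0,0]]}}

```text
clock: 17.92
tool_pos: [0.5752, 0.1922, 0.0981]
tool_rot: [-3.142, 0.0, 1.285]
contact_force: [-0.2, -0.2, -2.0]
finger_gap: 0.0363
grip_force: 25.0
```

```bash
python3 f.py
python3 - <<'E'
from h import *
s=shot('side','s4.png')[:,:,::-1]
cv2.imwrite('pics/c5.png',cv2.resize(s[260:360,200:333],(798,600),interpolation=cv2.INTER_CUBIC))
E
```

```text
[-0.17 -0.16 -1.87] [0.52 0.44 0.53] [0.5751 0.192  0.0981] [-3.142  0.     1.284] 18.2167
```

View pics/c5.png

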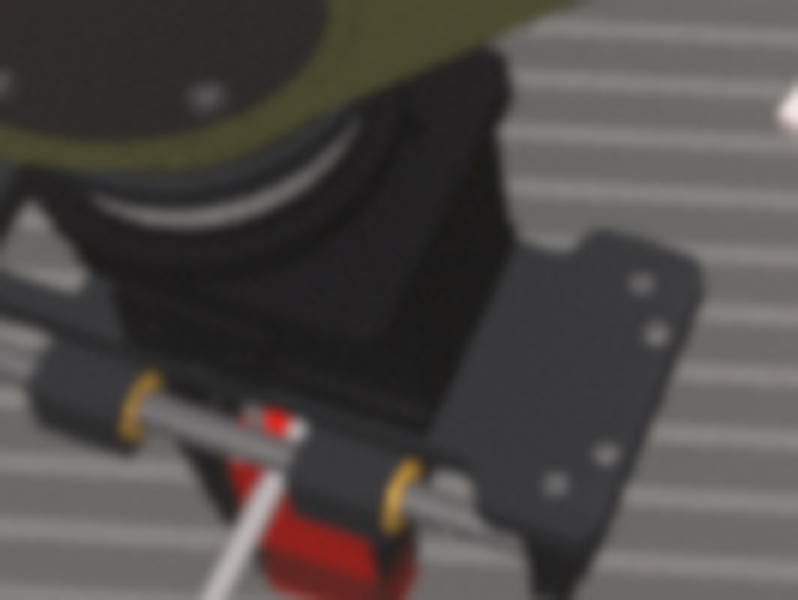

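The rod passes through the bail opening (side px about 245,340) with no contact force. Now lowering onto the hook.

Call:
{"fn": "play_rows", "kwargs": {"motion": [[0,0,2,0],[0,0,3,0],[0,0,3,0],[0,0,2,0],[0,0,1,0],[0,0,0.5,0],[0,0,0.5,0],[0,0,0.5,0],[0,0,0,0]]}}

```text
clock: 19.02
tool_pos: [0.5752, 0.1921, 0.0857]
tool_rot: [3.142, 0.0, 1.285]
contact_force: [-0.7, -0.6, -2.0]
finger_gap: 0.036
grip_force: 25.0
```

```bash
python3 f.py; python3 f.py
```

```text
[-0.42 -0.61 -0.67] [0.63 0.44 0.51] [0.5752 0.1921 0.0858] [3.142 0.    1.285] 19.3167
[-0.44 -0.66 -0.92] [0.48 0.67 0.62] [0.5752 0.1921 0.0857] [ 3.142 -0.     1.285] 19.6167
```

Call:
{"fn": "play_rows", "kwargs": {"motion": [[0,0,0.5,0],[0,0,0.5,0],[0,0,0.4,0],[0,0,0,0],[0,0,0,0]]}}

```text
clock: 20.03
tool_pos: [0.5752, 0.1921, 0.0843]
tool_rot: [3.141, -0.0, 1.285]
contact_force: [-0.6, -0.8, 0.8]
finger_gap: 0.0357
grip_force: 25.0
```

```bash
python3 f.py; python3 f.py
```

```text
[-0.68 -0.62  0.03] [0.27 0.37 0.4 ] [0.5752 0.1921 0.0843] [ 3.141 -0.     1.285] 20.3333
[-0.64 -0.79 -0.07] [0.68 0.43 0.66] [0.5752 0.1921 0.0843] [ 3.142 -0.     1.285] 20.6333
```

The hook now carries the weight (net vertical force about 0). Easing the grip, then opening gently.

Call:
{"fn": "play_rows", "kwargs": {"motion": [[0,0,0,0],[0,0,0,0],[0,0,0,0],[0,0,0,0]], "force": 3}}

```text
clock: 20.97
tool_pos: [0.5751, 0.1922, 0.0842]
tool_rot: [-3.142, -0.0, 1.285]
contact_force: [-1.0, 0.8, 0.8]
finger_gap: 0.0362
grip_force: 3.0
```

Call:
{"fn": "play_rows", "kwargs": {"motion": [[0,0,0,0],[0,0,0,0],[0,0,0,0],[0,0,0,0],[0,0,0,0],[0,0,0,0]], "jaw": 0.1}}

```text
clock: 21.47
tool_pos: [0.5752, 0.1921, 0.0843]
tool_rot: [3.142, -0.0, 1.285]
contact_force: [0.2, 0.7, -0.7]
finger_gap: 0.0428
grip_force: 0.0
```

Call:
{"fn": "play_rows", "kwargs": {"motion": [[0,0,0,0],[0,0,0,0],[0,0,0,0],[0,0,0,0],[0,0,0,0],[0,0,0,0],[0,0,0,0],[0,0,0,0],[0,0,0,0],[0,0,0,0]], "jaw": -0.8}}

```text
clock: 22.3
tool_pos: [0.5751, 0.1921, 0.0842]
tool_rot: [-3.142, 0.0, 1.285]
contact_force: [-0.5, -0.4, 0.1]
finger_gap: 0.086
grip_force: 0.0
```

Call:
{"fn": "play_rows", "kwargs": {"motion": [[0,0,-4,0],[0,0,-8,0],[0,0,-12,0],[0,0,-15,0],[0,0,-20,0],[0,0,-20,0],[0,0,-20,0],[0,0,-20,0],[0,0,-15,0],[-10,0,-10,0],[-20,0,0,0],[-25,0,0,0],[-25,0,0,0],[-25,0,0,0],[-25,0,0,0],[-25,0,0,0],[-25,0,0,0],[-20,0,0,0],[-10,0,0,0],[0,0,0,0]]}}

```text
clock: 23.97
tool_pos: [0.5153, -0.0111, 0.2288]
tool_rot: [3.141, 0.0, 1.282]
contact_force: [-0.6, 0.5, 1.4]
finger_gap: 0.0857
grip_force: 0.0
```

Call:
{"fn": "play_rows", "kwargs": {"motion": [[-20,0,0,0],[-25,0,0,0],[-25,0,0,0],[-25,0,0,0],[-20,0,0,0],[0,0,0,0],[0,0,0,0],[0,0,0,0],[0,0,0,0],[0,0,0,0],[0,0,0,0],[0,0,0,0],[0,0,0,0],[0,0,0,0],[0,0,0,0],[0,0,0,0],[0,0,0,0],[0,0,0,0],[0,0,0,0],[0,0,0,0]]}}

```text
clock: 25.63
tool_pos: [0.4834, -0.1197, 0.2283]
tool_rot: [3.142, -0.0, 1.285]
contact_force: [0.2, -0.4, -0.5]
finger_gap: 0.0856
grip_force: 0.0
```

Run:
```python
from h import *
im=[]
for k in range(6): im.append(ctrl.camera('side')[250:400,180:330].astype(int))
print([int(np.abs(im[0]-i).max()) for i in im],[round(float(np.abs(im[0]-i).mean()),2) for i in im])
s=shot('side','s5.png')[:,:,::-1];t=shot('top','t5.png')[:,:,::-1]
c=lambda i,x,y:cv2.resize(i[y:y+150,x:x+100],(400,600),interpolation=cv2.INTER_CUBIC)
cv2.imwrite('pics/c6.png',np.hstack([c(s,200,280),c(t,150,130)]))
print(ctrl.observe())
```

```text
[0, 4, 4, 3, 4, 3] [0.0, 0.39, 0.39, 0.39, 0.39, 0.38]
{'clock': 26.0333, 'qpos': array([-3.50576042e-01, -2.28531530e-01,  1.96580817e+00,  2.46711178e-05,
        1.40432436e+00, -6.43813222e-02]), 'qd': array([ 0.00098103,  0.00171951, -0.00016467, -0.00011437,  0.00281984,
        0.00100562]), 'tau': array([-1.47368624e-03, -2.58600962e+01, -3.63698387e+01,  7.88046140e-02,
        4.12549870e-02,  1.92771188e-05]), 'tool_pos': array([ 0.48340068, -0.11969172,  0.22825962]), 'tool_rot': array([-3.14158588e+00, -2.48170894e-05,  1.28459752e+00]), 'contact_force': array([-0.15067367,  0.6020852 , -0.55493965]), 'ft_torque': array([-0.04077111, -0.05627607,  0.00758085]), 'grip_force': 0.0, 'finger_gap': 0.08565172816246464}
```

View pics/c6.png

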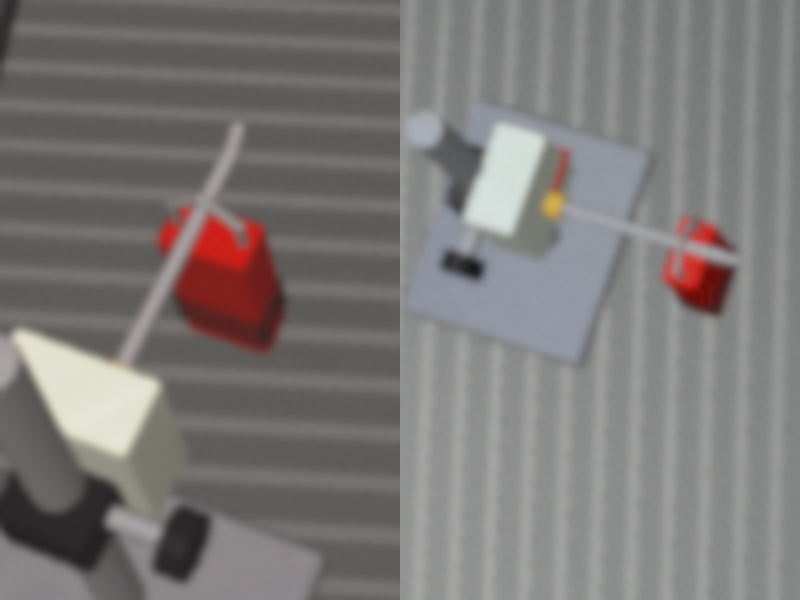

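The drive hangs from the rod by its bail (side px about 252,332; top about 224,193). Successive frames show no motion and the gripper is well clear, so I'm handing in.

```bash
python3 -c "from bench import ctrl; print(ctrl.finish_job())"
```

```text
the job is handed in; nothing more can be done
None
```

The red drive hangs still by its bail on the scale's hook, about 105 mm in front of the column axis, with the gripper clear, and the job was handed in at about 26 s; no verdict was reported.

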